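Turn the wooden utensils round under their cover

TASK

The wooden utensils were put away the wrong way round, handles under the low wooden cover and heads sticking out. First clear the vegetables lying in front of the cover onto the chopping board; then take every utensil out and put it back turned end for end, one to a bay: lying flat, head first and pushed right in, the tip close to the back wall (within 20 mm or so), handle sticking out of the open front. Leave everything else where it is.

Things in the scene. Friction and masses are not known exactly. Their poses are not given: they have to be found in the camera images.
- cover: low wooden utensil cover, fixed to the worktop: a roof 120 mm deep (x) and 234 mm wide (y), top at 50 mm, on 6 mm walls; open on its -x side only, no floor. Origin under its centre. Three bays side by side, centred at y = -76, 0 and +76 mm, each 70 mm wide, 42 mm high, and 114 mm deep from the open front (x = -60 mm) to the inside of the back wall (x = +54 mm). z up.
- cover_front (a point): middle of the cover's open front edge, at worktop height; axes as the cover's (+x leads in under the roof). Beware: a fixed bread bin 182 mm high fills the worktop near the cover, beyond world x = 0.66 m from world y = -0.45 to -0.05 m
- board: white plastic chopping board, fixed, 200 mm (x) by 290 mm (y), 10 mm thick; origin under its centre. Another, smaller bulb of garlic (board_clove) already lies near its +y end
- turner: loose light wooden slotted turner: flat rectangular head 40 mm wide with two long slots. 185 mm long, 70 g. Origin at mid length on its underside, +x towards the head, z up as it lies. Straight square handle 15 mm wide and 15 mm high from x = -92.5 mm; the head is the last 55 mm, from x = 37.5 to 92.5 mm, 12 mm thick, its underside level with the handle's. May be absent
- turner_tip (a point): turner: outer tip of the head, 6 mm above the underside
- turner_end (a point): turner: end of the handle, 6 mm above the underside
- spoon: loose light wooden spoon: oval head 38 mm wide with a shallow darker hollow. 175 mm long, 70 g. Origin at mid length on its underside, +x towards the head, z up as it lies. Straight square handle 15 mm wide and 15 mm high from x = -87.5 mm; the head is the last 55 mm, from x = 32.5 to 87.5 mm, 12 mm thick, its underside level with the handle's. May be absent
- spoon_tip (a point): spoon: outer tip of the head, 6 mm above the underside
- spoon_end (a point): spoon: end of the handle, 6 mm above the underside
- scraper: loose light wooden scraper: plain rectangular head 36 mm wide, 12 mm thick, its last 15 mm thinned to 6 mm. 168 mm long, 70 g. Origin at mid length on its underside, +x towards the head, z up as it lies. Straight square handle 15 mm wide and 15 mm high from x = -84 mm; the head is the last 55 mm, from x = 29 to 84 mm, 12 mm thick, its underside level with the handle's. May be absent
- scraper_tip (a point): scraper: outer tip of the head, 6 mm above the underside
- scraper_end (a point): scraper: end of the handle, 6 mm above the underside
- onion: loose brown onion, 61 x 63 x 68 mm, origin under its centre, z up as it first stands. May be absent
- onion_mid (a point): onion: point inside it about its centre, 30 mm above its underside as it first stands
- garlic: loose bulb of garlic, 60 x 57 x 58 mm, origin under its centre, z up as it first stands. May be absent
- garlic_mid (a point): garlic: point inside it about its centre, 30 mm above its underside as it first stands
- tomato: loose small red tomato, 56 x 58 x 62 mm, origin under its centre, z up as it first stands. May be absent
- tomato_mid (a point): tomato: point inside it about its centre, 30 mm above its underside as it first stands
- mug: mug, 98 mm high, a bystander behind the board
- pepper_mill: wooden pepper mill, 58 mm across, 165 mm high, a bystander to the right
- teaspoon: metal teaspoon, 130 mm long, lying across the near edge of the worktop, a bystander
- board_clove: smaller bulb of garlic, 53 mm, already on the board, origin under its centre; it is to stay on the board

How it is judged:
On the way, in this order (a step that is already met when the one before it is completed fails the run):
1. every vegetable that lay in front of the cover is on the chopping board (x of onion_mid in the frame of board between -0.1 and 0.1 m and y of onion_mid in the frame of board between -0.145 and 0.145 m and z of onion_mid in the frame of board between 0.025 and 0.07 m and x of garlic_mid in the frame of board between -0.1 and 0.1 m and y of garlic_mid in the frame of board between -0.145 and 0.145 m and z of garlic_mid in the frame of board between 0.025 and 0.07 m and x of tomato_mid in the frame of board between -0.1 and 0.1 m and y of tomato_mid in the frame of board between -0.145 and 0.145 m and z of tomato_mid in the frame of board between 0.025 and 0.07 m), for 0.2 s.
2. every utensil lies under the cover head first (x of each of turner_tip, spoon_tip, scraper_tip in the frame of cover_front above 0.085 m and y of turner_tip in the frame of cover_front between -0.112 and 0.112 m and x of each of turner_end, spoon_end, scraper_end in the frame of cover_front below -0.04 m and z of turner_end in the frame of cover_front between -0.01 and 0.03 m and z of turner_tip in the frame of cover_front between -0.01 and 0.03 m and angle between the x axis of each of turner, spoon, scraper and the x axis of cover, either way round below 0.4 rad and y of spoon_tip in the frame of cover_front between -0.112 and 0.112 m and z of spoon_end in the frame of cover_front between -0.01 and 0.03 m and z of spoon_tip in the frame of cover_front between -0.01 and 0.03 m and y of scraper_tip in the frame of cover_front between -0.112 and 0.112 m and z of scraper_end in the frame of cover_front between -0.01 and 0.03 m and z of scraper_tip in the frame of cover_front between -0.01 and 0.03 m), for 0.2 s.
At the end, for the whole second after the job is handed in: All vegetables present rest on the board. All utensils present lie flat in the bays, within 0.4 rad of the bay direction, head tip at least 85 mm in from the open front (29 mm or less from the back wall), handle end at least 40 mm outside it. The small garlic is still on the board. All at rest (all of step 1 and all of step 2 and linear speed of each of turner, spoon, scraper, onion, garlic, tomato below 0.02 m/s and height (world z) of board_clove above 0.005 m); the robot touches nothing.
It fails at once if the mug, pepper mill or teaspoon is knocked over or shoved aside (50 mm) (distance of any of mug, pepper_mill, teaspoon from where it was at the start of the episode above 0.05 m).
It fails at once if the small garlic that was on the board leaves it (height (world z) of board_clove below 0.002 m).
Of turner, spoon, scraper only 2 to 3 are there at a start; the rules pass over those that are not, and their reading is None.
Of onion, garlic, tomato only 2 to 3 are there at a start; the rules pass over those that are not, and their reading is None.
At some moment in a run one of onion, garlic, tomato, turner, spoon, scraper may be knocked a few centimetres aside while the robot is not near it.
Once in a run the grip may slacken for a moment while it holds something.
It also fails if it takes over 210 s, if anything falls off the work surface, if the arm or the gripper's body presses on something with over 40 N, if the wrist force passes 120 N, or if a joint passes its speed limit or range.

ROBOT

A 6-joint arm with a two-finger parallel gripper is mounted at the origin on a cart in front of the work surface, level with it; the furniture and walls round the work are solid. World frame = base frame: x ahead of the robot, y to its left, z up, the work surface at z = 0. Lengths are in m, angles in rad, forces in N, time in s.
With the tool pointing down it reaches from about 0.225 to 0.725 m from the base axis. Payload 3.1 kg.
Tool frame: the origin (TCP) lies between the finger pads; the fingertips stand 25 mm ahead of it and the grasp point (between the pads) lies 6 mm ahead of it (robot.nose_length is the distance from the TCP to the fingertips, in m); z points along the fingers, y is the line along which they close (so a half turn about z gives the same grasp; the last joint's range is limited). The gripper opens to 85 mm and grips with 20 to 120 N. Pads are 22 mm wide; open, the fingers measure 114 mm over their backs; the gripper's body (76 mm by 85 mm) begins 54 mm behind the grasp point. The pads swing forward as they close: fully open they stand 13 mm farther back than shut.
Start: joints at [1.09, 0.048, 0.099, 1.622, 0, 1.443], TCP at [0.181, 0.493, 0.256] pointing down, gripper open.
Joint ranges: [-2.91, 2.91], [-0.99, 1.94], [-1.21, 1.42], [-2.12, 2.29], [-1.49, 1.47], [-3.14, 3.14]. Speed limits (rad/s): [2.79, 2.79, 3.14, 3.14, 3.14, 3.14].

INTERFACE

Orientations are given as a rotation vector (axis times angle).
In Python, from bench import robot gives the robot as it stands.
- The arm moves only by the tool move_arm, never from a script. Its argument "motion" is text: rows parted by semicolons, each of 7 numbers parted by spaces: the shift along the tool's x, y, z as a fraction of full scale, then the turn, a rotation vector about the tool's x, y, z as a fraction of full scale, then the opening in per cent of the stroke, from 0 (shut) to 100 (fully open). In form: dx dy dz wx wy wz jaw; .... A call has 1 to 10 rows; each row is the pose to reach, as a shift and turn from the pose commanded when the call began, along the tool's axes at that moment; what a row does not reach only later rows make up. Full scale, the value 1, is 50 cm for a shift and 60 degrees for a turn. A row lasts 1/8 s, in which the tool goes at most 62.5 mm and 10.7 degrees, less where a joint would pass 70% of its speed; a pose out of reach is approached as far as the arm can. A call with a number of a shift or a turn outside -1 to 1 is refused whole. A call with a gripper value outside its range is refused whole. The fingers move at their own pace and stop on an object; "grip_force" is the grip in N (left out, the last holds). Time passes only in rows, so rows that repeat a pose let the fingers close. It gives the time, the measured TCP pose, the force, the opening and the grip force at its end, in the units of the state.
- robot.read_state(): the state, without advancing time (a new reading comes with each control period).
- robot.camera(name): name is "scene" or "side" or "wrist"; returns the picture (420x560x3 uint8, red, green, blue); there is no depth.
- robot.calibration(name): a dict with "intrinsics" (3x3 intrinsics, pixels), "world_from_camera" (4x4, takes a point from camera to world coordinates). Camera axes: x right, y down, z forward; pixel columns grow to the right and rows downward; lengths in m; the calibration is good to about 2 mm. A picture is of the moment at which its call begins: read the wrist's pose just before it. calibration takes no time and is no camera call; for the wrist camera it gives the pose at the moment of the call.
- robot.job_done(): hands the job in; it is judged then, once.
Trained networks look in the newest picture that a camera, given by its name, has taken for a name from the list of things; names that differ only in an ending like _2 or _b are one class to them, and where a whole thing is asked for, a point or a joint stands for the part that bears it (a point fixed in the world has none). Each returns a list of dicts, best first, with "score" (0 to 1); they miss things now and then, are a little off and sometimes report something else, mostly with a low value. They report only what shows in the picture. A call takes as long as a camera call.
- robot.find_in(thing, camera): "location" ([x, y, z] in m, in the coordinates of the camera as it stood for that picture, good to about 4 mm: the middle of the surface that is visible of it).
The state is a dict: "time_s": time; "joint_pos": joint angles; "qd": joint speeds; "effort": joint torques, N m; "eef_pos": TCP position; "tool_rot": TCP orientation; "wrist_force": force on the tool from outside, world axes, zero at the start; "torque": the same for the moment, N m; "width": finger opening in m; "finger_force": force on a finger pad.
Only numpy, scipy, OpenCV 4.12 (cv2) and the standard library are available. Lean on these libraries where they do the work, as an engineer would, in place of code of your own. Each camera call takes 0.05 s, during which the arm holds its last target. There are 200 camera calls.

## Working session

There is one attempt and no reset: what is moved stays moved. The work goes in short steps, Python scripts to look and compute and a tool call to move; the robot and the scene stay as the last step left them, time stands still between calls to the robot, and variables do not carry over. Pictures are saved under pics/ and viewed, at most 14 in all, crops included, and the job is handed in when it is done.

Besides the shell and the picture viewer there is one more tool, called in YAML: its name, and indented under it one key for each argument. move_arm: Moves the arm, as the interface text tells. Its arguments: {"type":"object","properties":{"motion":{"type":"string"},"grip_force":{"type":"number"}},"required":["motion"]}

```bash
mkdir -p pics; cat > h.py <<'E'
import numpy as np, cv2
from bench import robot
from scipy.spatial.transform import Rotation as R
def look(c,save=None):
    im=robot.camera(c)
    if save: cv2.imwrite('pics/'+save,im[:,:,::-1])
    return im, robot.calibration(c)
def find(t,c,T,n=3):
    return [(round(d['score'],2),(T[:3,:3]@np.array(d['location'])+T[:3,3]).round(4)) for d in robot.find_in(t,c)[:n]]
def proj(p,cal):
    T=np.array(cal['world_from_camera']);K=np.array(cal['intrinsics'])
    q=T[:3,:3].T@(np.array(p)-T[:3,3]);q=K@q;return q[:2]/q[2]
def ray(u,v,cal,z):
    T=np.array(cal['world_from_camera']);K=np.array(cal['intrinsics'])
    d=T[:3,:3]@np.linalg.inv(K)@np.array([u,v,1.]);return T[:3,3]+d*(z-T[2,3])/d[2]
E
python3 - <<'E'
from h import *
for c in ['scene','side']:
    im,cal=look(c,c+'0.png');T=np.array(cal['world_from_camera']);print(c,T.round(3).tolist(),np.array(cal['intrinsics']).round(0).tolist())
    for t in ['cover','board','turner','spoon','scraper','onion','garlic','tomato','board_clove','mug','pepper_mill','teaspoon']:
        print(t,find(t,c,T,2))
print(robot.read_state())
E
```

```text
scene [[0.778, -0.391, 0.492, -0.223], [-0.628, -0.51, 0.588, -1.015], [0.021, -0.767, -0.642, 0.968], [0.0, 0.0, 0.0, 1.0]] [[396.0, 0.0, 285.0], [0.0, 396.0, 214.0], [0.0, 0.0, 1.0]]
cover [(0.73, array([ 0.457 , -0.4398,  0.053 ]))]
board [(0.65, array([ 0.4009, -0.3108,  0.0137]))]
turner [(0.48, array([ 0.4014, -0.3109,  0.017 ]))]
spoon []
scraper [(0.56, array([ 0.3992, -0.311 ,  0.0168]))]
onion []
garlic [(0.58, array([ 0.3876, -0.1927,  0.0376])), (0.36, array([0.4274, 0.1454, 0.0133]))]
tomato [(0.7, array([ 0.5463, -0.1866,  0.0381]))]
board_clove [(0.51, array([0.4605, 0.2603, 0.0337]))]
mug [(0.71, array([0.7076, 0.0738, 0.0695]))]
pepper_mill [(0.66, array([ 0.4724, -0.6267,  0.084 ])), (0.63, array([ 0.4578, -0.4404,  0.0513]))]
teaspoon [(0.51, array([ 0.242 , -0.2828,  0.0063]))]
side [[-0.986, -0.107, 0.13, 0.321], [-0.168, 0.569, -0.805, 0.804], [0.013, -0.816, -0.578, 0.748], [0.0, 0.0, 0.0, 1.0]] [[422.0, 0.0, 286.0], [0.0, 422.0, 205.0], [0.0, 0.0, 1.0]]
cover [(0.62, array([ 0.4802, -0.4091,  0.0486]))]
board [(0.67, array([0.4281, 0.1894, 0.0098]))]
turner [(
[... 533 characters left out ...]
.2454, -0.2785,  0.0054]))]
{'time_s': 1.3, 'joint_pos': array([ 1.09021284e+00,  4.80190976e-02,  9.91969302e-02,  1.62205958e+00,
       -1.66654624e-05,  1.44299586e+00]), 'qd': array([ 0.00140699,  0.00039124, -0.00085829,  0.00032569,  0.00105139,
       -0.00025972]), 'effort': array([ 8.48311458e-06, -3.38646519e+01,  3.20153189e+01,  1.38359705e-03,
       -1.40678499e-04, -1.09222140e-05]), 'eef_pos': array([0.18139478, 0.49263284, 0.25630007]), 'tool_rot': array([-5.51279405e-01, -3.09283600e+00,  1.35855538e-04]), 'wrist_force': array([ 0.24440784,  0.43475961, -0.01631225]), 'torque': array([ 0.02914156, -0.00679864,  0.02689031]), 'finger_force': 0.0, 'width': 0.085659944752498}
```

View pics/scene0.png

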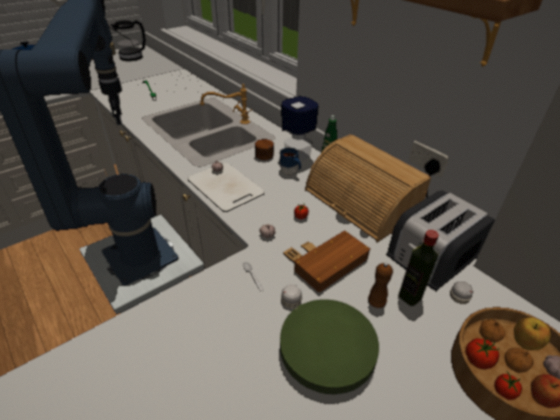

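View pics/side0.png

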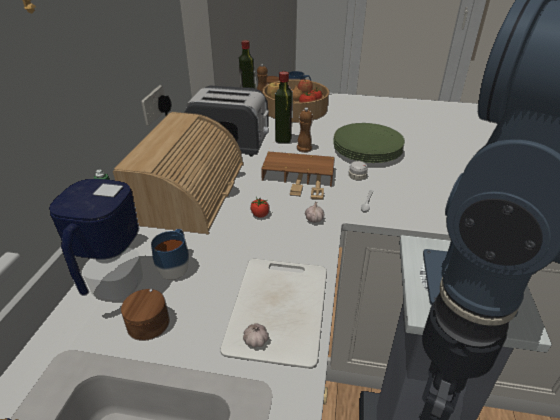

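The scene shows two vegetables in front of the cover: garlic at side (315,213) and tomato at (260,208). There are two utensils with heads out of the cover, the scraper at (296,187) and the turner at (318,190). The small garlic lies on the board at (256,335).

```bash
cat >> h.py <<'E'
def Rdown(a):
    a=np.radians(a);return np.array([[-np.sin(a),np.cos(a),0],[np.cos(a),np.sin(a),0],[0,0,-1.]]).T
def go(p,a,Rt=None):
    """fractions to TCP pos p with closing line at world angle a (deg)"""
    s=robot.read_state();R0=R.from_rotvec(s['tool_rot']).as_matrix()
    Rt=Rdown(a) if Rt is None else Rt
    d=R0.T@(np.array(p)-s['eef_pos'])/.5;w=R.from_matrix(R0.T@Rt).as_rotvec()/np.radians(60)
    print('go',p,a,'d',d.round(3),'w',w.round(3),'rows>=',max(np.linalg.norm(d)*8,np.linalg.norm(w)*60/10.7).round(1))
def stt():
    s=robot.read_state();R0=R.from_rotvec(s['tool_rot']).as_matrix()
    print('t',round(s['time_s'],2),'p',s['eef_pos'].round(4),'yang',np.degrees(np.arctan2(R0[1,1],R0[0,1])).round(1),'z',R0[:,2].round(3),'w',s['width'].round(4),'F',s['wrist_force'].round(1),'q',s['joint_pos'].round(2))
E
python3 - <<'E'
from h import *
stt();s=robot.read_state();R0=R.from_rotvec(s['tool_rot']).as_matrix()
cal=robot.calibration('wrist');T=np.array(cal['world_from_camera'])
print((R0.T@T[:3,:3]).round(3),(R0.T@(T[:3,3]-s['eef_pos'])).round(3),np.array(cal['intrinsics']).round(0))
for c,pts in [('side',[(263,162),(336,165),(334,182),(261,178)]),('side',[(254,262),(328,265),(320,358),(229,356)])]:
    z=.05 if pts[0][1]<200 else .01
    for u,v in pts: print(ray(u,v,robot.calibration(c),z).round(3))
go([.38,.15,.33],70)
go([.45,-.20,.33],70)
E
```

```text
Traceback (most recent call last):
  File "h.py", line 26, in stt
    print('t',round(s['time_s'],2),'p',s['eef_pos'].round(4),'yang',np.degrees(np.arctan2(R0[1,1],R0[0,1])).round(1),'z',R0[:,2].round(3),'w',s['width'].round(4),'F',s['wrist_force'].round(1),'q',s['joint_pos'].round(2))
                                                                                                                                              ^^^^^^^^^^^^^^^^
AttributeError: 'float' object has no attribute 'round'
```

```bash
sed -i "s/s\['width'\].round(4)/round(s['width'],4)/" h.py
python3 - <<'E'
from h import *
stt();s=robot.read_state();R0=R.from_rotvec(s['tool_rot']).as_matrix()
cal=robot.calibration('wrist');T=np.array(cal['world_from_camera'])
print((R0.T@T[:3,:3]).round(3),(R0.T@(T[:3,3]-s['eef_pos'])).round(3),np.array(cal['intrinsics']).round(0))
for c,pts in [('side',[(263,162),(336,165),(334,182),(261,178)]),('side',[(254,262),(328,265),(320,358),(229,356)])]:
    z=.05 if pts[0][1]<200 else .01
    for u,v in pts: print(ray(u,v,robot.calibration(c),z).round(3))
go([.38,.15,.33],70)
go([.45,-.20,.33],70)
E
```

```text
t 1.3 p [0.1814 0.4926 0.2563] yang 69.8 z [-0. -0. -1.] w 0.0857 F [ 0.2  0.4 -0. ] q [ 1.09  0.05  0.1   1.62 -0.    1.44]
[[-0.001 -0.961 -0.276]
 [ 1.    -0.002  0.002]
 [-0.002 -0.276  0.961]] [ 0.07  -0.    -0.117] [[374.   0. 280.]
 [  0. 374. 211.]
 [  0.   0.   1.]]
[ 0.596 -0.4    0.05 ]
[ 0.354 -0.426  0.05 ]
[ 0.353 -0.319  0.05 ]
[ 0.581 -0.299  0.05 ]
[0.525 0.037 0.01 ]
[0.339 0.014 0.01 ]
[0.331 0.286 0.01 ]
[0.512 0.313 0.01 ]
go [0.38, 0.15, 0.33] 70 d [-0.61  -0.506 -0.147] w [-0.     0.    -0.004] rows>= 6.4
go [0.45, -0.2, 0.33] 70 d [-0.983 -1.114 -0.147] w [-0.     0.    -0.004] rows>= 11.9
```

move_arm:
  motion: "-0.3 -0.25 -0.14 0 0 -0.5 100;-0.6 -0.5 -0.14 0 0 -1 100;-0.6 -0.5 -0.14 0 0 -1 100;-0.6 -0.5 -0.14 0 0 -1 100;-0.6 -0.5 -0.14 0 0 -1 100;-0.6 -0.5 -0.14 0 0 -1 100;-0.6 -0.5 -0.14 0 0 -1 100"

```text
time_s: 2.17
eef_pos: [0.3712, 0.164, 0.3248]
tool_rot: [-1.075, 2.951, 0.0]
wrist_force: [1.3, 0.1, -0.1]
width: 0.0857
finger_force: 0.0
```

```bash
python3 - <<'E'
from h import *
stt();im,cal=look('wrist','w1.png');T=np.array(cal['world_from_camera'])
for t in ['board','board_clove']: print(t,find(t,'wrist',T,2))
go([.46,-.2,.30],0)
E
```

```text
t 2.17 p [0.3712 0.164  0.3248] yang 130.0 z [ 0.001  0.001 -1.   ] w 0.0857 F [ 1.3  0.1 -0.1] q [ 0.25 -0.23 -0.02  1.78  0.   -0.45]
board [(0.88, array([0.4331, 0.1437, 0.0125]))]
board_clove [(0.62, array([0.4657, 0.2516, 0.0488]))]
go [0.46, -0.2, 0.3] 0 d [ 0.324 -0.672  0.05 ] w [1.000e-03 1.000e-03 2.156e+00] rows>= 12.1
```

move_arm:
  motion: "0.1 -0.2 0.02 0 0 0.3 100;0.2 -0.4 0.02 0 0 0.6 100;0.3 -0.6 0.04 0 0 1 100;0.32 -0.67 0.05 0 0 1 100;0.32 -0.67 0.05 0 0 1 100;0.32 -0.67 0.05 0 0 1 100;0.32 -0.67 0.05 0 0 1 100;0.32 -0.67 0.05 0 0 1 100"

```text
time_s: 3.32
eef_pos: [0.4622, -0.1933, 0.2992]
tool_rot: [-0.549, -3.092, -0.002]
wrist_force: [0.1, -0.2, 0.5]
width: 0.0853
finger_force: 0.0
```

move_arm:
  motion: "0 0 0 0 0 1 100;0 0 0 0 0 1 100;0 0 0 0 0 1 100;0 0 0 0 0 1 100;0 0 0 0 0 1 100;0 0 0 0 0 1 100;0 0 0 0 0 1 100"

```text
time_s: 4.2
eef_pos: [0.4623, -0.1925, 0.3003]
tool_rot: [2.018, 2.407, 0.001]
wrist_force: [-0.1, -0.9, -0.5]
width: 0.0854
finger_force: 0.0
```

```bash
python3 - <<'E'
from h import *
stt();im,cal=look('wrist','w2.png');T=np.array(cal['world_from_camera'])
for t in ['cover','turner','turner_tip','scraper','scraper_tip','spoon','garlic','tomato','onion']: print(t,find(t,'wrist',T,2))
E
```

```text
t 4.2 p [ 0.4623 -0.1925  0.3003] yang 10.0 z [ 0.001 -0.    -1.   ] w 0.0854 F [-0.1 -0.9 -0.5] q [-0.53 -0.    0.14  1.71  0.    0.87]
cover [(0.73, array([ 0.4646, -0.3937,  0.0477])), (0.72, array([ 0.5532, -0.1725,  0.043 ]))]
turner [(0.72, array([ 0.3986, -0.3274,  0.0116])), (0.61, array([ 0.4637, -0.4013,  0.0515]))]
turner_tip []
scraper [(0.77, array([ 0.4732, -0.3229,  0.0089]))]
scraper_tip [(0.96, array([ 0.4669, -0.3227,  0.0127]))]
spoon []
garlic [(0.94, array([ 0.3981, -0.1776,  0.0366]))]
tomato [(0.66, array([ 0.5523, -0.1711,  0.0408]))]
onion [(0.15, array([ 0.4013, -0.3265,  0.0139]))]
```

View pics/w2.png

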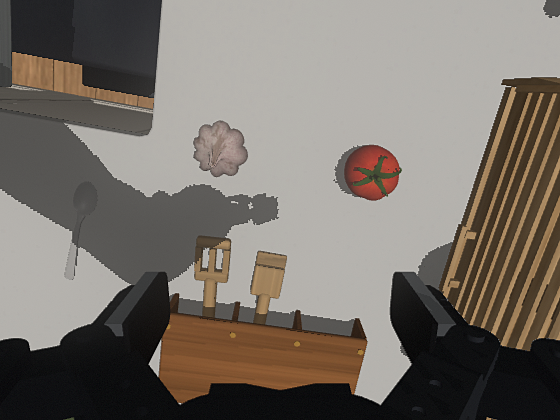

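View pics/w1.png

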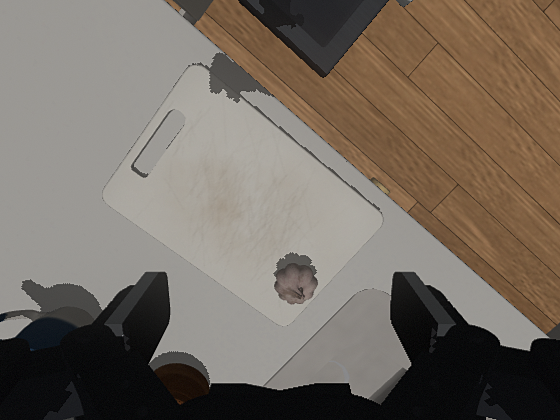

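The wrist picture shows garlic at (220,149), tomato at (372,173), the turner head tip at (213,238) and the scraper tip at (272,254). The cover's front posts stand on the worktop at about (177,294) and (360,320). The board picture shows the board with the small garlic at (296,283).

```bash
python3 - <<'E'
from h import *
cal=robot.calibration('wrist');print(robot.nose_length)
for n,u,v,z in [('garlic',220,149,.035),('tomato',371,173,.035),('postL',177,294,0),('postR',360,320,0),('tipT',213,238,.012),('neckT',209,309,.015),('headbaseT',211,280,.012),('tipS',272,254,.006),('headbaseS',265,297,.012),('neckS',262,314,.015),('roofL',172,314,.05),('roofR',366,344,.05)]:
    print(n,ray(u,v,cal,z).round(4))
for c in ['side','scene']:
  cal=robot.calibration(c)
  g={'side':[(315,214),(260,208),(256,336)],'scene':[(268,231),(301,212),(217,167)]}[c]
  for u,v in g: print(c,ray(u,v,cal,.03).round(3))
go([.3945,-.179,.12],8);go([.3945,-.179,.032],8)
E
```

```text
0.025
garlic [ 0.3978 -0.1794  0.035 ]
tomato [ 0.5544 -0.1775  0.035 ]
postL [ 0.363  -0.3703  0.    ]
postR [ 0.5944 -0.3677  0.    ]
tipT [ 0.3995 -0.2849  0.012 ]
neckT [ 0.4061 -0.375   0.015 ]
headbaseT [ 0.4035 -0.338   0.012 ]
tipS [ 0.4698 -0.2954  0.006 ]
headbaseS [ 0.4703 -0.3493  0.012 ]
neckS [ 0.4702 -0.371   0.015 ]
roofL [ 0.3703 -0.3664  0.05  ]
roofR [ 0.5908 -0.3676  0.05  ]
side [ 0.394 -0.168  0.03 ]
side [ 0.555 -0.168  0.03 ]
side [0.465 0.271 0.03 ]
scene [ 0.39  -0.191  0.03 ]
scene [ 0.55  -0.182  0.03 ]
scene [0.461 0.265 0.03 ]
go [0.3945, -0.179, 0.12] 8 d [ 0.054 -0.128  0.359] w [-0.   -0.    0.03] rows>= 3.1
go [0.3945, -0.179, 0.032] 8 d [ 0.054 -0.128  0.535] w [-0.   -0.    0.03] rows>= 4.4
```

move_arm:
  motion: "0.055 -0.126 0.2 0 0 0.03 100;0.055 -0.126 0.3 0 0 0.03 100;0.055 -0.126 0.36 0 0 0.03 100;0.055 -0.126 0.42 0 0 0.03 100;0.055 -0.126 0.48 0 0 0.03 100;0.055 -0.126 0.535 0 0 0.03 100;0.055 -0.126 0.535 0 0 0.03 100;0.055 -0.126 0.535 0 0 0.03 40;0.055 -0.126 0.535 0 0 0.03 40;0.055 -0.126 0.535 0 0 0.03 40"
  grip_force: 30

```text
time_s: 5.95
eef_pos: [0.3967, -0.1792, 0.0343]
tool_rot: [2.059, 2.368, 0.0]
wrist_force: [-0.9, 1.4, 5.4]
width: 0.0526
finger_force: 31.0
```

```bash
python3 - <<'E'
from h import *
stt();c=robot.calibration('side')
for p in [(.363,-.369,.05),(.594,-.368,.05),(.363,-.489,.05),(.594,-.489,.05)]: print(proj(p,c).round(0))
s=robot.read_state();print(s['finger_force'])
go([.40,.10,.16],8)
E
```

```text
t 5.95 p [ 0.3967 -0.1792  0.0343] yang 8.0 z [ 0.003 -0.002 -1.   ] w 0.0526 F [-0.9  1.4  5.4] q [-0.58 -0.12 -0.51  1.18 -0.    0.85]
[332. 173.]
[262. 167.]
[335. 156.]
[269. 150.]
31.038392881164327
go [0.4, 0.1, 0.16] 8 d [ 0.551  0.085 -0.253] w [ 0.002  0.002 -0.   ] rows>= 4.9
```

move_arm:
  motion: "0 0 -0.12 0 0 0 40;0 0 -0.2 0 0 0 40;0.12 0.02 -0.2 0 0 0 40;0.24 0.04 -0.2 0 0 0 40;0.36 0.06 -0.2 0 0 0 40;0.46 0.07 -0.2 0 0 0 40;0.53 0.08 -0.2 0 0 0 40;0.53 0.08 -0.2 0 0 0 40;0.53 0.08 -0.2 0 0 0 40"

```text
time_s: 7.08
eef_pos: [0.3984, 0.0895, 0.1323]
tool_rot: [2.06, 2.37, 0.0]
wrist_force: [0.4, 0.1, -0.1]
width: 0.0528
finger_force: 31.8
```

```bash
python3 - <<'E'
from h import *
stt();s=robot.read_state();print(s['finger_force']);p=s['eef_pos'];go([p[0],p[1],.0465],8)
im,cal=look('side');print(find('garlic','side',np.array(cal['world_from_camera'])))
E
```

```text
t 7.08 p [0.3984 0.0895 0.1323] yang 8.0 z [ 0.001 -0.001 -1.   ] w 0.0528 F [ 0.4  0.1 -0.1] q [ 0.06 -0.25 -0.43  1.4  -0.    1.49]
31.821297366404906
go [np.float64(0.3983569760128903), np.float64(0.089505501009302), 0.0465] 8 d [ 0.    -0.     0.172] w [0.001 0.001 0.   ] rows>= 1.4
[(0.81, array([0.3987, 0.0989, 0.1287]))]
```

move_arm:
  motion: "0 0 0.1 0 0 0 40;0 0 0.15 0 0 0 40;0 0 0.17 0 0 0 40;0 0 0.17 0 0 0 40;0 0 0.17 0 0 0 70;0 0 0.17 0 0 0 100;0 0 0.17 0 0 0 100;0 0 0.1 0 0 0 100;0 0 0 0 0 0 100;0 0 -0.1 0 0 0 100"

```text
time_s: 8.43
eef_pos: [0.3979, 0.0898, 0.1835]
tool_rot: [2.061, 2.371, 0.0]
wrist_force: [0.8, -0.6, -0.5]
width: 0.0854
finger_force: 0.0
```

```bash
python3 - <<'E'
from h import *
stt();im,cal=look('side');T=np.array(cal['world_from_camera'])
for t in ['garlic','tomato']:print(find(t,'side',T))
go([.554,-.176,.18],8);go([.554,-.176,.034],8)
E
```

```text
t 8.43 p [0.3979 0.0898 0.1835] yang 8.0 z [ 0. -0. -1.] w 0.0854 F [ 0.8 -0.6 -0.5] q [ 0.06 -0.27 -0.33  1.5  -0.    1.49]
[(0.81, array([0.4028, 0.0989, 0.0424]))]
[(0.76, array([ 0.5498, -0.1597,  0.0383]))]
go [0.554, -0.176, 0.18] 8 d [-0.569  0.23   0.014] w [ 0.008  0.001 -0.   ] rows>= 4.9
go [0.554, -0.176, 0.034] 8 d [-0.569  0.227  0.306] w [ 0.008  0.001 -0.   ] rows>= 5.5
```

move_arm:
  motion: "-0.12 0.05 0 0 0 0 100;-0.24 0.1 0 0 0 0 100;-0.36 0.15 0 0 0 0 100;-0.48 0.2 0 0 0 0 100;-0.568 0.228 0.02 0 0 0 100;-0.568 0.228 0.1 0 0 0 100;-0.568 0.228 0.18 0 0 0 100;-0.568 0.228 0.25 0 0 0 100;-0.568 0.228 0.303 0 0 0 100;-0.568 0.228 0.303 0 0 0 100"

```text
time_s: 9.82
eef_pos: [0.5469, -0.1739, 0.026]
tool_rot: [-2.055, -2.364, 0.004]
wrist_force: [-0.6, 0.3, 0.3]
width: 0.0852
finger_force: 0.0
```

move_arm:
  motion: "0 0 0 0 0 0 70;0 0 0 0 0 0 40;0 0 0 0 0 0 40;0 0 0 0 0 0 40;0 0 -0.1 0 0 0 40;0 0 -0.2 0 0 0 40;0.12 -0.02 -0.2 0 0 0 40;0.12 -0.02 -0.2 0 0 0 40;0.12 -0.02 -0.2 0 0 0 40"

```text
time_s: 10.95
eef_pos: [0.5317, -0.1173, 0.1299]
tool_rot: [-2.06, -2.371, 0.001]
wrist_force: [-0.5, -0.6, -0.2]
width: 0.0516
finger_force: 32.0
```

```bash
python3 - <<'E'
from h import *
stt();im,cal=look('side');T=np.array(cal['world_from_camera'])
for t in ['garlic','tomato']:print(find(t,'side',T))
go([.465,.16,.13],8)
E
```

```text
t 10.95 p [ 0.5317 -0.1173  0.1299] yang 8.0 z [-0.001 -0.    -1.   ] w 0.0516 F [-0.5 -0.6 -0.2] q [-0.34  0.11 -0.09  1.38 -0.    1.09]
[(0.61, array([0.4024, 0.1007, 0.0419]))]
[(0.74, array([ 0.5269, -0.0998,  0.1356]))]
go [0.465, 0.16, 0.13] 8 d [ 0.57  -0.056 -0.   ] w [-0.001 -0.    -0.001] rows>= 4.6
```

move_arm:
  motion: "0.12 -0.01 0 0 0 0 40;0.24 -0.02 0 0 0 0 40;0.36 -0.03 0 0 0 0 40;0.48 -0.05 0 0 0 0 40;0.565 -0.055 0 0 0 0 40;0.565 -0.055 0 0 0 0 40;0.565 -0.055 0.08 0 0 0 40;0.565 -0.055 0.14 0 0 0 40;0.565 -0.055 0.173 0 0 0 40;0.565 -0.055 0.173 0 0 0 40"

```text
time_s: 12.35
eef_pos: [0.466, 0.1573, 0.0434]
tool_rot: [-2.063, -2.369, 0.002]
wrist_force: [0.8, -0.9, -1.8]
width: 0.0513
finger_force: 32.0
```

move_arm:
  motion: "0 0 0 0 0 0 60;0 0 0 0 0 0 80;0 0 0 0 0 0 100;0 0 -0.06 0 0 0 100;0 0 -0.15 0 0 0 100;0 0 -0.25 0 0 0 100;0 0 -0.25 0 0 0 100"

```text
time_s: 13.22
eef_pos: [0.4692, 0.1591, 0.1749]
tool_rot: [2.057, 2.366, 0.014]
wrist_force: [-0.1, -0.7, 0.1]
width: 0.0853
finger_force: 0.0
```

```bash
python3 - <<'E'
from h import *
stt();im,cal=look('side','s2.png');T=np.array(cal['world_from_camera'])
for t in ['garlic','tomato','board_clove','turner','scraper','spoon']:print(t,find(t,'side',T))
go([.435,-.23,.25],0)
E
```

```text
t 13.22 p [0.4692 0.1591 0.1749] yang 8.0 z [ 0.011  0.002 -1.   ] w 0.0853 F [-0.1 -0.7  0.1] q [ 0.19 -0.04 -0.15  1.45 -0.    1.62]
garlic [(0.96, array([0.4004, 0.0989, 0.0437])), (0.39, array([ 0.4698, -0.3262,  0.0158]))]
tomato [(0.58, array([0.4573, 0.1728, 0.0501]))]
board_clove [(0.69, array([0.4665, 0.2787, 0.043 ]))]
turner [(0.65, array([ 0.4   , -0.3288,  0.0084]))]
scraper [(0.66, array([ 0.4702, -0.3268,  0.0149]))]
spoon []
go [0.435, -0.23, 0.25] 0 d [-0.761 -0.167 -0.165] w [-0.003  0.     0.133] rows>= 6.4
```

View pics/s2.png

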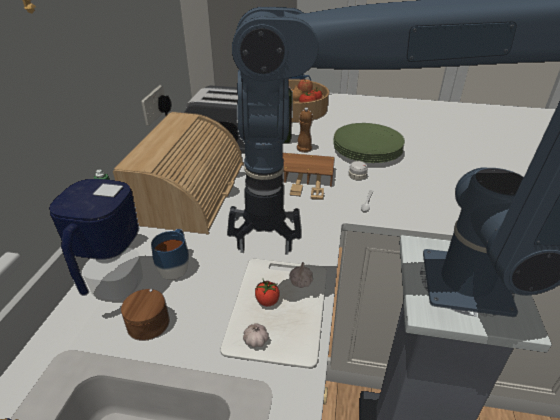

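Garlic (301,274) and tomato (267,292) are on the board, with the small garlic still at (256,335). Next I look closely at the utensils.

move_arm:
  motion: "-0.12 -0.02 -0.05 0 0 0.05 100;-0.24 -0.05 -0.1 0 0 0.13 100;-0.36 -0.08 -0.1 0 0 0.13 100;-0.48 -0.1 -0.1 0 0 0.13 100;-0.6 -0.13 -0.1 0 0 0.13 100;-0.72 -0.165 -0.1 0 0 0.13 100;-0.76 -0.165 -0.1 0 0 0.13 100;-0.76 -0.165 -0.1 0 0 0.13 100;-0.76 -0.165 -0.1 0 0 0.13 100"

```text
time_s: 14.7
eef_pos: [0.4365, -0.2285, 0.2183]
tool_rot: [-2.216, -2.224, -0.0]
wrist_force: [0.8, 0.0, 0.9]
width: 0.0855
finger_force: 0.0
```

```bash
python3 - <<'E'
from h import *
stt();im,cal=look('wrist','w3.png');T=np.array(cal['world_from_camera'])
for t in ['cover','turner','scraper','turner_tip','scraper_tip']: print(t,find(t,'wrist',T,2))
import pickle;pickle.dump(cal,open('w3.pkl','wb'))
E
```

```text
t 14.7 p [ 0.4365 -0.2285  0.2183] yang 0.2 z [-0.001  0.002 -1.   ] w 0.0855 F [0.8 0.  0.9] q [-0.62 -0.04 -0.06  1.55  0.    0.95]
cover [(0.66, array([ 0.4599, -0.3792,  0.0488]))]
turner [(0.94, array([ 0.399 , -0.3256,  0.0121]))]
scraper [(0.86, array([ 0.4679, -0.3222,  0.0129]))]
turner_tip [(0.59, array([ 0.4049, -0.3255,  0.0108]))]
scraper_tip [(0.81, array([ 0.4667, -0.3241,  0.0127]))]
```

View pics/w3.png

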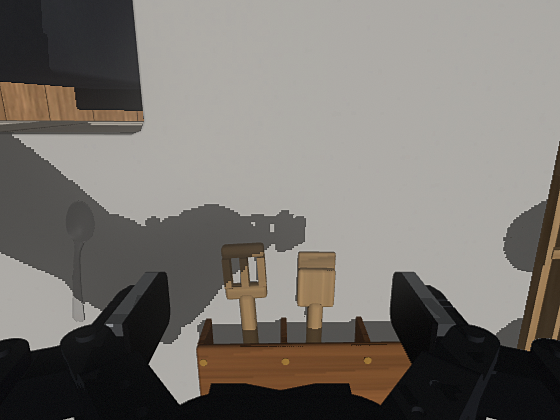

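Close up, the turner head spans (222–266, 245–297) with its neck at (249,325). The scraper head spans (298–335, 253–305) with its neck at (315,325). The divider feet are near (208,319), (284,317) and (361,317).

```bash
python3 - <<'E'
from h import *
import pickle
cal=pickle.load(open('w3.pkl','rb'))
for n,u,v,z in [('post0',208,319,0),('post1',284,317,0),('post2',361,317,0),('roofL',197,347,.05),('roof',410,345,.05),('tipT',242,245,.012),('headbaseT',246,297,.012),('neckT',249,328,.015),('tipS',317,252,.006),('headbaseS',315,305,.012),('neckS',315,327,.015)]:
    print(n,ray(u,v,cal,z).round(4))
go([.400,-.305,.025],0)
E
```

```text
post0 [ 0.3637 -0.3689  0.    ]
post1 [ 0.441  -0.3663  0.    ]
post2 [ 0.5192 -0.3659  0.    ]
roofL [ 0.3634 -0.3657  0.05  ]
roof [ 0.5519 -0.3628  0.05  ]
tipT [ 0.4015 -0.2837  0.012 ]
headbaseT [ 0.4041 -0.3372  0.012 ]
neckT [ 0.4066 -0.3693  0.015 ]
tipS [ 0.4717 -0.2928  0.006 ]
headbaseS [ 0.4708 -0.3455  0.012 ]
neckS [ 0.4712 -0.3679  0.015 ]
go [0.4, -0.305, 0.025] 0 d [-0.152 -0.075  0.388] w [0.    0.    0.005] rows>= 3.4
```

move_arm:
  motion: "-0.08 -0.04 0.1 0 0 0.05 60;-0.16 -0.07 0.15 0 0 0.05 60;-0.166 -0.07 0.2 0 0 0.05 60;-0.166 -0.07 0.26 0 0 0.05 60;-0.166 -0.07 0.3 0 0 0.05 60;-0.166 -0.07 0.34 0 0 0.05 60;-0.166 -0.07 0.36 0 0 0.05 60;-0.166 -0.07 0.36 0 0 0.05 60;-0.166 -0.07 0.36 0 0 0.05 60"
  grip_force: 40

```text
time_s: 16.12
eef_pos: [0.4027, -0.313, 0.04]
tool_rot: [2.274, 2.165, 0.0]
wrist_force: [0.1, -0.1, -0.2]
width: 0.0513
finger_force: 0.0
```

```bash
python3 - <<'E'
from h import *
stt();im,cal=look('wrist','w4.png')
E
```

```text
t 16.12 p [ 0.4027 -0.313   0.04  ] yang -2.8 z [ 0.001 -0.001 -1.   ] w 0.0513 F [ 0.1 -0.1 -0.2] q [-0.79  0.08 -0.31  1.19  0.    0.83]
```

View pics/w4.png

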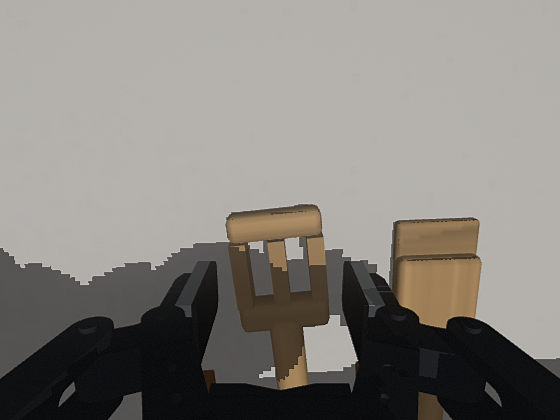

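The gripper straddles the turner head (275,225 to 290,330), and the scraper stays clear on the right from x = 395.

move_arm:
  motion: "0 0 0 0 0 -0.1 60;0 0 0.015 0 0 -0.1 60;0 0 0.03 0 0 -0.1 60;0 0 0.03 0 0 -0.1 30;0 0 0.03 0 0 -0.1 30;0 0 0.03 0 0 -0.1 30;0 0 0.03 0 0 -0.1 30"
  grip_force: 40

```text
time_s: 17.05
eef_pos: [0.402, -0.3125, 0.0238]
tool_rot: [-2.159, -2.282, 0.0]
wrist_force: [0.7, -0.1, -0.3]
width: 0.0386
finger_force: 41.8
```

```bash
python3 - <<'E'
from h import *
stt();print(robot.read_state()['finger_force']);s=robot.read_state()['eef_pos'];go([s[0],s[1]+.2,s[2]],3.2)
E
```

```text
t 17.05 p [ 0.402  -0.3125  0.0238] yang 3.2 z [-0.  0. -1.] w 0.0386 F [ 0.7 -0.1 -0.3] q [-0.79  0.09 -0.33  1.15 -0.    0.72]
41.762516651197075
go [np.float64(0.40198925622686216), np.float64(-0.11246394154623185), np.float64(0.02381178918738878)] 3.2 d [0.399 0.022 0.   ] w [-0. -0. -0.] rows>= 3.2
```

move_arm:
  motion: "0.08 0.004 0 0 0 0 30;0.16 0.008 0 0 0 0 30;0.24 0.012 0 0 0 0 30;0.32 0.017 0 0 0 0 30;0.4 0.022 0 0 0 0 30;0.4 0.022 0 0 0 0 30;0.4 0.022 0 0 0 0 60;0.4 0.022 0 0 0 0 60;0.4 0.022 -0.1 0 0 0 60;0.4 0.022 -0.2 0 0 0 60"

```text
time_s: 18.3
eef_pos: [0.4011, -0.1129, 0.1242]
tool_rot: [-2.16, -2.279, 0.001]
wrist_force: [-0.5, 0.4, 0.5]
width: 0.0511
finger_force: 0.0
```

move_arm:
  motion: "-0.06 0 -0.1 0 0 0 60;-0.12 0 -0.15 0 0 0 60;-0.12 0 -0.15 0 0 0 60;-0.12 0 -0.15 0 0 0 60"

```text
time_s: 18.8
eef_pos: [0.4047, -0.1722, 0.198]
tool_rot: [-2.159, -2.279, 0.0]
wrist_force: [-0.4, -0.7, 0.3]
width: 0.0516
finger_force: 0.0
```

```bash
python3 - <<'E'
from h import *
stt();im,cal=look('wrist','w5.png')
import pickle;pickle.dump(cal,open('w5.pkl','wb'))
T=np.array(cal['world_from_camera'])
for t in ['turner','turner_end','turner_tip','scraper']: print(t,find(t,'wrist',T,2))
E
```

```text
t 18.8 p [ 0.4047 -0.1722  0.198 ] yang 3.1 z [-0.002  0.001 -1.   ] w 0.0516 F [-0.4 -0.7  0.3] q [-0.56 -0.18 -0.23  1.52  0.    0.96]
turner [(0.88, array([ 0.4032, -0.1392,  0.0128]))]
turner_end [(0.76, array([ 0.4036, -0.1358,  0.013 ]))]
turner_tip [(0.77, array([ 0.4031, -0.1396,  0.0119])), (0.63, array([ 0.5464, -0.3618,  0.0416]))]
scraper [(0.7, array([ 0.4691, -0.3184,  0.0095]))]
```

View pics/w5.png

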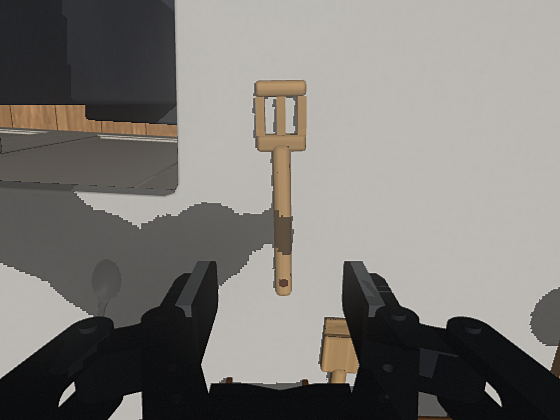

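The turner lies free, with its tip at (280,80) and handle end at (284,296). The scraper tip is at (338,320).

```bash
python3 - <<'E'
from h import *
import pickle
cal=pickle.load(open('w5.pkl','rb'))
t=ray(280,81,cal,.012);e=ray(284,295,cal,.012);print(t.round(4),e.round(4),np.linalg.norm(t-e))
u=(t-e)/np.linalg.norm(t-e);ang=np.degrees(np.arctan2(u[1],u[0]))
g=e+u*.028;print(ang,g)
go([g[0],g[1],.026],ang-90)
E
```

```text
[ 0.3992 -0.0847  0.012 ] [ 0.4127 -0.2663  0.012 ] 0.18209768790135286
94.23094368314386 [ 0.41060071 -0.23837076  0.012     ]
go [np.float64(0.41060070681857774), np.float64(-0.23837075799330001), 0.026] 4.230943683143863 d [-0.135  0.005  0.343] w [-0.002 -0.001 -0.017] rows>= 3.0
```

move_arm:
  motion: "-0.07 0.003 0.12 0 0 -0.017 60;-0.135 0.003 0.2 0 0 -0.017 60;-0.135 0.003 0.27 0 0 -0.017 60;-0.135 0.003 0.32 0 0 -0.017 60;-0.135 0.003 0.343 0 0 -0.017 60;-0.135 0.003 0.343 0 0 -0.017 60;-0.135 0.003 0.343 0 0 -0.017 10;-0.135 0.003 0.343 0 0 -0.017 0;-0.135 0.003 0.343 0 0 -0.017 0;-0.135 0.003 0.343 0 0 -0.017 0"
  grip_force: 70

```text
time_s: 20.3
eef_pos: [0.4118, -0.2402, 0.0293]
tool_rot: [2.136, 2.299, 0.001]
wrist_force: [-0.5, 0.3, 6.6]
width: 0.0128
finger_force: 71.4
```

```bash
python3 - <<'E'
from h import *
stt();print(robot.read_state()['finger_force']);
E
```

```text
t 20.3 p [ 0.4118 -0.2402  0.0293] yang 4.2 z [ 0.003 -0.002 -1.   ] w 0.0128 F [-0.5  0.3  6.6] q [-0.67 -0.   -0.41  1.16  0.    0.83]
71.37372493743896
```

move_arm:
  motion: "0 0 -0.06 0 0 0 0;0.1 0 -0.08 0 0 0 0;0.2 0 -0.08 0 0 0 0;0.26 0 -0.08 0 0 -0.15 0;0.26 0 -0.08 0 0 -0.3 0;0.26 0 -0.08 0 0 -0.45 0;0.26 0 -0.08 0 0 -0.6 0;0.26 0 -0.08 0 0 -0.75 0;0.26 0 -0.08 0 0 -0.9 0;0.26 0 -0.08 0 0 -1 0"

```text
time_s: 21.55
eef_pos: [0.4008, -0.1098, 0.0672]
tool_rot: [-0.695, -3.063, 0.0]
wrist_force: [1.1, 0.3, -0.7]
width: 0.0129
finger_force: 70.6
```

move_arm:
  motion: "0 0 0 0 0 -0.15 0;0 0 0 0 0 -0.3 0;0 0 0 0 0 -0.45 0;0 0 0 0 0 -0.6 0;0 0 0 0 0 -0.75 0;0 0 0 0 0 -0.9 0;0 0 0 0 0 -1 0;0 0 0 0 0 -1 0"

```text
time_s: 22.55
eef_pos: [0.4009, -0.1097, 0.0673]
tool_rot: [0.922, -3.003, -0.0]
wrist_force: [0.6, 0.2, -0.9]
width: 0.0125
finger_force: 70.6
```

move_arm:
  motion: "0 0 0 0 0 -0.15 0;0 0 0 0 0 -0.3 0;0 0 0 0 0 -0.45 0;0 0 0 0 0 -0.6 0;0 0 0 0 0 -0.75 0;0 0 0 0 0 -0.9 0;0 0 0 0 0 -0.96 0;0 0 0 0 0 -0.96 0"

```text
time_s: 23.55
eef_pos: [0.4009, -0.1098, 0.0674]
tool_rot: [2.254, -2.189, -0.0]
wrist_force: [0.5, -0.5, -0.5]
width: 0.0126
finger_force: 70.6
```

```bash
python3 - <<'E'
from h import *
stt();print(robot.read_state()['finger_force']);
for c in ['side','scene']:
    im,cal=look(c,c+'6.png');T=np.array(cal['world_from_camera'])
    for t in ['turner','turner_tip','scraper']: print(t,find(t,c,T,2))
im=cv2.imread('pics/side6.png')[100:300,200:400];im2=cv2.imread('pics/scene6.png')[180:330,210:410]
cv2.imwrite('pics/c6.png',np.hstack([cv2.resize(im[:150],(400,300)),cv2.resize(im2,(400,300))]))
E
```

```text
t 23.55 p [ 0.4009 -0.1098  0.0674] yang -178.3 z [-0.  0. -1.] w 0.0126 F [ 0.5 -0.5 -0.5] q [-0.43 -0.2  -0.51  1.26  0.   -2.03]
70.59736132621765
turner [(0.65, array([0.4678, 0.2801, 0.0428])), (0.53, array([ 0.4012, -0.1213,  0.0487]))]
turner_tip [(0.59, array([ 0.3997, -0.1166,  0.0487])), (0.26, array([ 0.5255, -0.4077,  0.0489]))]
scraper [(0.58, array([ 0.477 , -0.3383,  0.0132])), (0.43, array([0.4618, 0.17  , 0.049 ]))]
turner [(0.8, array([ 0.4005, -0.2184,  0.0528])), (0.51, array([0.3931, 0.074 , 0.0467]))]
turner_tip [(0.56, array([ 0.4025, -0.2216,  0.0506]))]
scraper []
```

View pics/c6.png

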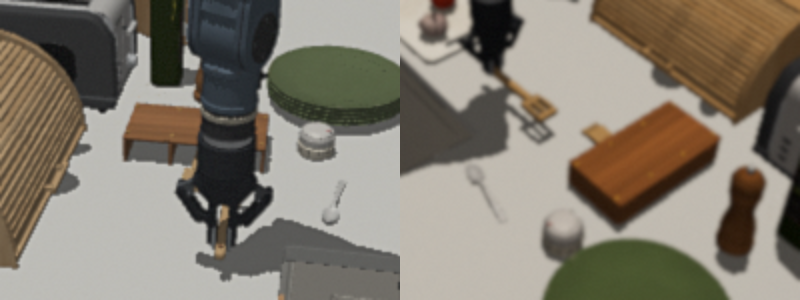

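The turner hangs level with its head pointing at the cover; the scraper head still sticks out of the middle bay.

move_arm:
  motion: "0.05 0 0.03 0 0 0 0;0.1 0.005 0.06 0 0 0 0;0.1 0.01 0.072 0 0 0 0;0.16 0.012 0.072 0 0 0 0;0.22 0.014 0.072 0 0 0 0;0.28 0.016 0.072 0 0 0 0;0.32 0.016 0.072 0 0 0 0;0.35 0.016 0.072 0 0 0 0;0.35 0.016 0.072 0 0 0 0"

```text
time_s: 25.08
eef_pos: [0.3987, -0.2854, 0.0316]
tool_rot: [-2.255, 2.187, 0.0]
wrist_force: [-0.5, 0.1, -0.2]
width: 0.0127
finger_force: 70.6
```

```bash
python3 - <<'E'
from h import *
stt();print(robot.read_state()['finger_force']);go([.399,-.315,.0305],-178.7)
im,cal=look('scene')
cv2.imwrite('pics/c7.png',cv2.resize(im[180:330,210:410,::-1],(800,600),interpolation=cv2.INTER_CUBIC))
E
```

```text
t 25.07 p [ 0.3987 -0.2854  0.0316] yang -178.2 z [ 0.  0. -1.] w 0.0127 F [-0.5  0.1 -0.2] q [-0.76  0.03 -0.37  1.17  0.   -2.36]
70.5785322189331
go [0.399, -0.315, 0.0305] -178.7 d [0.059 0.001 0.002] w [-0.     0.     0.008] rows>= 0.5
```

View pics/c7.png

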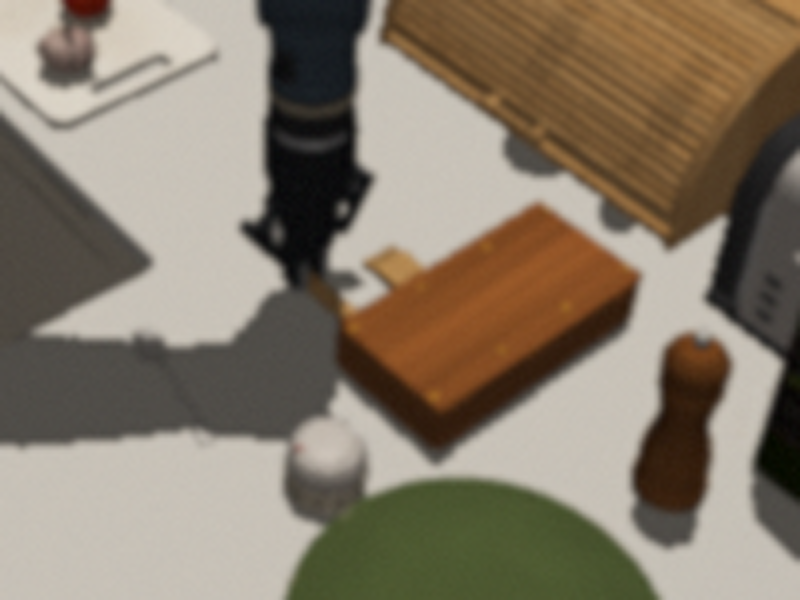

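The turner head is inside its bay. I push it fully in, release and rise.

move_arm:
  motion: "0.03 0 0 0 0 0 0;0.05 0 0 0 0 0 0;0.06 0 0 0 0 0 0;0.06 0 0 0 0 0 0"

```text
time_s: 25.62
eef_pos: [0.3995, -0.3153, 0.0315]
tool_rot: [-2.255, 2.187, 0.0]
wrist_force: [0.0, 0.1, -0.4]
width: 0.0125
finger_force: 70.6
```

move_arm:
  motion: "0 0 0 0 0 0 20;0 0 0 0 0 0 40;0 0 0 0 0 0 40;0 0 -0.1 0 0 0 40;-0.05 0 -0.2 0 0 0 40;-0.1 0 -0.3 0 0 0 50;-0.15 0 -0.36 0 0 0 60;-0.15 0 -0.36 0 0 0 60"

```text
time_s: 26.62
eef_pos: [0.3987, -0.24, 0.2153]
tool_rot: [-2.258, 2.183, -0.011]
wrist_force: [-1.0, -0.4, -0.5]
width: 0.0517
finger_force: 0.0
```

```bash
python3 - <<'E'
from h import *
stt();go([.44,-.22,.218],0)
E
```

```text
t 26.62 p [ 0.3987 -0.24    0.2153] yang -178.1 z [ 0.006 -0.004 -1.   ] w 0.0517 F [-1.  -0.4 -0.5] q [-0.69 -0.12 -0.15  1.54  0.   -2.29]
go [0.44, -0.22, 0.218] 0 d [-0.037 -0.084 -0.005] w [ 0.007 -0.008 -2.968] rows>= 16.6
```

move_arm:
  motion: "0 -0.04 0 0 0 0.15 60;0 -0.08 0 0 0 0.3 60;0 -0.08 0 0 0 0.45 60;0 -0.08 0 0 0 0.6 60;0 -0.08 0 0 0 0.75 60;0 -0.08 0 0 0 0.9 60;0 -0.08 0 0 0 1 60;0 -0.08 0 0 0 1 60"

```text
time_s: 27.62
eef_pos: [0.4365, -0.2389, 0.2097]
tool_rot: [0.861, -3.019, -0.003]
wrist_force: [-0.4, -0.4, 1.3]
width: 0.0513
finger_force: 0.0
```

move_arm:
  motion: "0 0 0 0 0 0.15 60;0 0 0 0 0 0.3 60;0 0 0 0 0 0.45 60;0 0 0 0 0 0.6 60;0 0 0 0 0 0.75 60;0 0 0 0 0 0.9 60;0 0 0 0 0 1 60;0 0 0 0 0 1 60"

```text
time_s: 28.62
eef_pos: [0.4368, -0.2388, 0.2106]
tool_rot: [-0.761, -3.047, -0.001]
wrist_force: [0.2, -0.1, 0.3]
width: 0.0511
finger_force: 0.0
```

move_arm:
  motion: "0 0 0 0 0 0.15 60;0 0 0 0 0 0.3 60;0 0 0 0 0 0.45 60;0 0 0 0 0 0.6 60;0 0 0 0 0 0.75 60;0 0 0 0 0 0.9 60;0 0 0 0 0 1 60;0 0 0 0 0 1 60"

```text
time_s: 29.62
eef_pos: [0.437, -0.2388, 0.211]
tool_rot: [-2.182, -2.259, 0.0]
wrist_force: [0.6, -0.1, -0.1]
width: 0.0512
finger_force: 0.0
```

```bash
python3 - <<'E'
from h import *
stt();im,cal=look('wrist','w8.png')
import pickle;pickle.dump(cal,open('w8.pkl','wb'))
T=np.array(cal['world_from_camera'])
for t in ['turner','scraper']: print(t,find(t,'wrist',T,2))
E
```

```text
t 29.62 p [ 0.437  -0.2388  0.211 ] yang 2.0 z [-0.001  0.    -1.   ] w 0.0512 F [ 0.6 -0.1 -0.1] q [-0.63 -0.03 -0.07  1.53 -0.    0.9 ]
turner [(0.81, array([ 0.3978, -0.3334,  0.0151]))]
scraper [(0.77, array([ 0.4678, -0.3201,  0.0112]))]
```

View pics/w8.png

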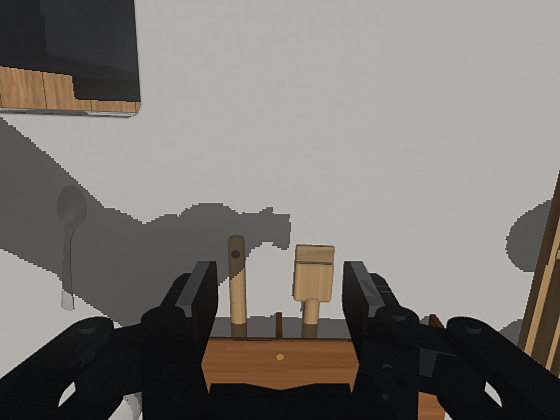

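The turner handle now sticks out, with its end at (236,237) and entry at (239,322). The scraper tip is at (315,246) and its neck at (311,322).

```bash
python3 - <<'E'
from h import *
import pickle
cal=pickle.load(open('w8.pkl','rb'))
for n,u,v,z in [('Tend',236,236,.015),('Tin',239,322,.015),('tipS',315,245,.006),('hbS',313,300,.012),('neckS',311,322,.015),('roof',280,341,.05)]: print(n,ray(u,v,cal,z).round(4))
go([.470,-.322,.045],1)
E
```

```text
Tend [ 0.3992 -0.283   0.015 ]
Tin [ 0.4022 -0.3698  0.015 ]
tipS [ 0.4709 -0.2926  0.006 ]
hbS [ 0.4716 -0.3457  0.012 ]
neckS [ 0.4707 -0.3675  0.015 ]
roof [ 0.4411 -0.3647  0.05  ]
go [0.47, -0.322, 0.045] 1 d [-0.169  0.06   0.332] w [-0.    -0.     0.016] rows>= 3.0
```

move_arm:
  motion: "-0.08 0.03 0.1 0 0 0.02 60;-0.16 0.062 0.15 0 0 0.02 60;-0.169 0.062 0.21 0 0 0.02 60;-0.169 0.062 0.27 0 0 0.02 60;-0.169 0.062 0.32 0 0 0.02 60;-0.169 0.062 0.35 0 0 0.02 60;-0.169 0.062 0.37 0 0 0.02 60;-0.169 0.062 0.37 0 0 0.02 30;-0.169 0.062 0.37 0 0 0.02 30;-0.169 0.062 0.37 0 0 0.02 30"
  grip_force: 40

```text
time_s: 31.02
eef_pos: [0.4713, -0.3227, 0.0274]
tool_rot: [2.208, 2.232, 0.0]
wrist_force: [0.8, 0.5, -0.5]
width: 0.0347
finger_force: 42.4
```

```bash
python3 - <<'E'
from h import *
stt();print(robot.read_state()['finger_force'])
E
```

```text
t 31.02 p [ 0.4713 -0.3227  0.0274] yang 0.6 z [ 0.001 -0.001 -1.   ] w 0.0347 F [ 0.8  0.5 -0.5] q [-0.72  0.24 -0.15  1.18  0.    0.84]
42.383365631103516
```

Gripped; pull straight out (+y), release, rise and look.

move_arm:
  motion: "0.08 0 0 0 0 0 30;0.16 0 0 0 0 0 30;0.24 0 0 0 0 0 30;0.32 0 0 0 0 0 30;0.4 0 0 0 0 0 30;0.4 0 0 0 0 0 30;0.4 0 0 0 0 0 60;0.4 0 0 0 0 0 60;0.4 0 -0.1 0 0 0 60;0.4 0 -0.2 0 0 0 60"

```text
time_s: 32.28
eef_pos: [0.468, -0.1231, 0.127]
tool_rot: [-2.211, -2.23, 0.001]
wrist_force: [0.5, -0.8, -0.1]
width: 0.0509
finger_force: 0.0
```

move_arm:
  motion: "-0.06 0 -0.1 0 0 0 60;-0.12 0 -0.15 0 0 0 60;-0.12 0 -0.15 0 0 0 60;-0.12 0 -0.15 0 0 0 60"

```text
time_s: 32.78
eef_pos: [0.4688, -0.1824, 0.2007]
tool_rot: [-2.21, -2.23, 0.0]
wrist_force: [0.3, -0.2, -0.7]
width: 0.0513
finger_force: 0.0
```

```bash
python3 - <<'E'
from h import *
stt();im,cal=look('wrist','w9.png')
import pickle;pickle.dump(cal,open('w9.pkl','wb'))
T=np.array(cal['world_from_camera'])
for t in ['turner','scraper']: print(t,find(t,'wrist',T,2))
E
```

```text
t 32.77 p [ 0.4688 -0.1824  0.2007] yang 0.5 z [-0.001  0.001 -1.   ] w 0.0513 F [ 0.3 -0.2 -0.7] q [-0.5  -0.01 -0.07  1.51  0.    1.06]
turner [(0.85, array([ 0.3997, -0.3509,  0.011 ]))]
scraper [(0.79, array([ 0.4702, -0.1362,  0.0136]))]
```

View pics/w9.png

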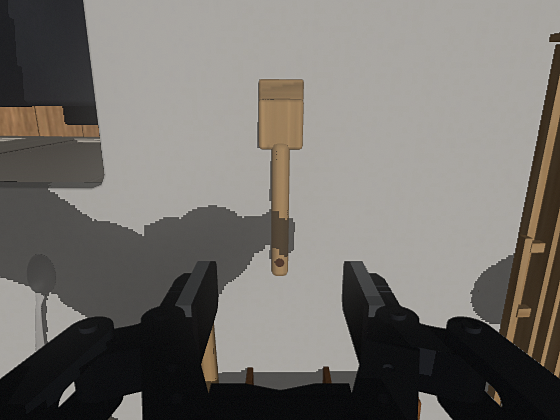

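The scraper lies free, with its tip at (281,79) and handle end at (280,275). The turner is unmoved behind the left finger.

```bash
python3 - <<'E'
from h import *
import pickle
cal=pickle.load(open('w9.pkl','rb'))
t=ray(281,80,cal,.008);e=ray(280,274,cal,.012);print(t.round(4),e.round(4),np.linalg.norm(t-e))
u=(t-e)/np.linalg.norm(t-e);ang=np.degrees(np.arctan2(u[1],u[0]))
g=e+u*.022;print(ang,g)
go([g[0],g[1],.0305],ang-90)
E
```

```text
[ 0.468  -0.0937  0.008 ] [ 0.4687 -0.2575  0.012 ] 0.16384340159850883
90.25527546825178 [ 0.46859205 -0.23545726  0.0114629 ]
go [np.float64(0.46859205053212), np.float64(-0.23545725831150952), 0.0305] 0.2552754682517815 d [-0.109  0.     0.338] w [-0.003 -0.002  0.006] rows>= 2.8
```

move_arm:
  motion: "-0.06 0 0.12 0 0 0 60;-0.111 0 0.2 0 0 0 60;-0.111 0 0.27 0 0 0 60;-0.111 0 0.32 0 0 0 60;-0.111 0 0.338 0 0 0 60;-0.111 0 0.338 0 0 0 60;-0.111 0 0.338 0 0 0 10;-0.111 0 0.338 0 0 0 0;-0.111 0 0.338 0 0 0 0;-0.111 0 0.338 0 0 0 0"
  grip_force: 70

```text
time_s: 34.17
eef_pos: [0.471, -0.2384, 0.0343]
tool_rot: [2.207, 2.231, 0.001]
wrist_force: [-0.5, 0.9, 6.2]
width: 0.012
finger_force: 68.9
```

move_arm:
  motion: "0 0 -0.06 0 0 0 0;0.1 0 -0.08 0 0 0 0;0.2 0 -0.08 0 0 0 0;0.26 0 -0.08 0 0 -0.15 0;0.26 0 -0.08 0 0 -0.3 0;0.26 0 -0.08 0 0 -0.45 0;0.26 0 -0.08 0 0 -0.6 0;0.26 0 -0.08 0 0 -0.75 0;0.26 0 -0.08 0 0 -0.9 0;0.26 0 -0.08 0 0 -1 0"

```text
time_s: 35.42
eef_pos: [0.4682, -0.1077, 0.0721]
tool_rot: [-0.791, -3.04, -0.0]
wrist_force: [-0.2, 0.5, -1.1]
width: 0.0123
finger_force: 68.5
```

```bash
python3 - <<'E'
from h import *
stt();print(robot.read_state()['finger_force']);im,cal=look('side')
print(find('scraper','side',np.array(cal['world_from_camera'])))
E
```

```text
t 35.42 p [ 0.4682 -0.1077  0.0721] yang 60.8 z [-0.001  0.    -1.   ] w 0.0123 F [-0.2  0.5 -1.1] q [-0.37 -0.02 -0.34  1.25 -0.    0.14]
68.5123336315155
[(0.93, array([ 0.3841, -0.0605,  0.0512]))]
```

move_arm:
  motion: "0 0 0 0 0 -0.15 0;0 0 0 0 0 -0.3 0;0 0 0 0 0 -0.45 0;0 0 0 0 0 -0.6 0;0 0 0 0 0 -0.75 0;0 0 0 0 0 -0.9 0;0 0 0 0 0 -1 0;0 0 0 0 0 -1 0"

```text
time_s: 36.52
eef_pos: [0.4683, -0.1077, 0.0723]
tool_rot: [0.825, -3.031, -0.001]
wrist_force: [-0.1, -0.0, -0.3]
width: 0.0124
finger_force: 68.5
```

move_arm:
  motion: "0 0 0 0 0 -0.15 0;0 0 0 0 0 -0.3 0;0 0 0 0 0 -0.45 0;0 0 0 0 0 -0.6 0;0 0 0 0 0 -0.75 0;0 0 0 0 0 -0.9 0;0 0 0 0 0 -1 0;0 0 0 0 0 -1 0"

```text
time_s: 37.52
eef_pos: [0.4684, -0.1076, 0.0723]
tool_rot: [2.229, -2.214, -0.001]
wrist_force: [-0.5, -0.0, -1.8]
width: 0.012
finger_force: 68.5
```

```bash
python3 - <<'E'
from h import *
stt();print(robot.read_state()['finger_force'])
for c in ['side','scene']:
  im,cal=look(c);print(find('scraper',c,np.array(cal['world_from_camera'])))
go([.477,-.15,.036],-179.2);go([.477,-.325,.036],-179.2)
E
```

```text
t 37.52 p [ 0.4684 -0.1076  0.0723] yang -179.6 z [-0.  0. -1.] w 0.012 F [-0.5 -0.  -1.8] q [-0.37 -0.02 -0.34  1.25  0.   -1.94]
68.51602435112
[]
[(0.73, array([ 0.4633, -0.2041,  0.0489]))]
go [0.477, -0.15, 0.036] -179.2 d [ 0.085 -0.016  0.073] w [ 0.     0.    -0.005] rows>= 0.9
go [0.477, -0.325, 0.036] -179.2 d [ 0.435 -0.013  0.073] w [ 0.     0.    -0.005] rows>= 3.5
```

move_arm:
  motion: "0.05 -0.01 0.03 0 0 0 0;0.085 -0.016 0.06 0 0 0 0;0.1 -0.016 0.073 0 0 0 0;0.16 -0.016 0.073 0 0 0 0;0.22 -0.016 0.073 0 0 0 0;0.28 -0.015 0.073 0 0 0 0;0.33 -0.014 0.073 0 0 0 0;0.37 -0.014 0.073 0 0 0 0;0.37 -0.014 0.073 0 0 0 0"

```text
time_s: 38.85
eef_pos: [0.4774, -0.2937, 0.0359]
tool_rot: [-2.231, 2.212, 0.0]
wrist_force: [0.7, -0.3, -1.5]
width: 0.0121
finger_force: 68.5
```

```bash
python3 - <<'E'
from h import *
stt();print(robot.read_state()['finger_force']);go([.477,-.325,.036],-179.2)
im,cal=look('scene')
cv2.imwrite('pics/c10.png',cv2.resize(im[180:330,210:410,::-1],(800,600),interpolation=cv2.INTER_CUBIC))
E
```

```text
t 38.85 p [ 0.4774 -0.2937  0.0359] yang -179.5 z [ 0.  0. -1.] w 0.0121 F [ 0.7 -0.3 -1.5] q [-0.67  0.21 -0.17  1.19  0.   -2.25]
68.5218358039856
go [0.477, -0.325, 0.036] -179.2 d [ 0.063  0.001 -0.   ] w [-0.     0.    -0.005] rows>= 0.5
```

View pics/c10.png

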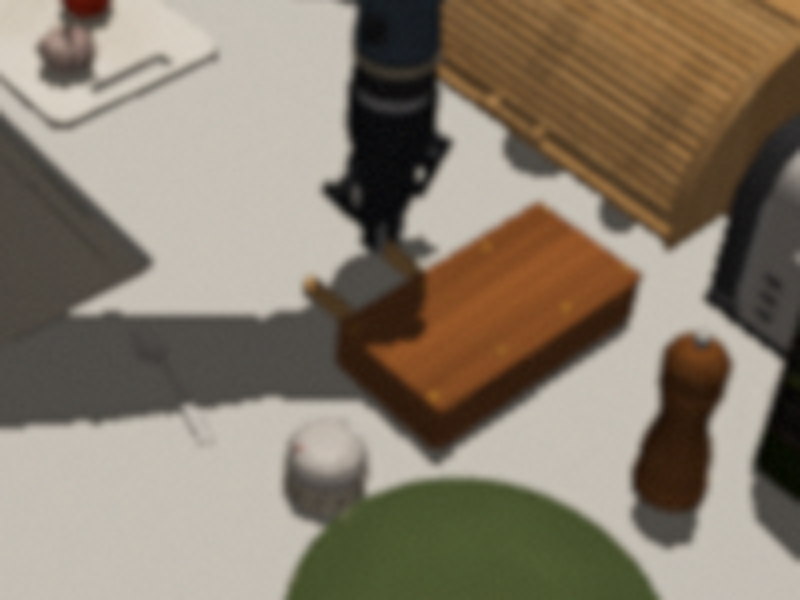

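The scraper is entering the middle bay and the turner handle is in place at (325,300). I push it in, release and rise.

move_arm:
  motion: "0.03 0 0.004 0 0 0 0;0.05 0 0.004 0 0 0 0;0.063 0 0.004 0 0 0 0;0.063 0 0.004 0 0 0 0"

```text
time_s: 39.4
eef_pos: [0.4781, -0.3253, 0.0344]
tool_rot: [2.232, -2.21, 0.003]
wrist_force: [0.3, -1.6, 0.8]
width: 0.0121
finger_force: 68.8
```

move_arm:
  motion: "0 0 0 0 0 0 20;0 0 0 0 0 0 40;0 0 0 0 0 0 40;0 0 -0.1 0 0 0 40;-0.05 0 -0.2 0 0 0 40;-0.1 0 -0.3 0 0 0 50;-0.2 0 -0.36 0 0 0.1 60;-0.28 0.1 -0.36 0 0 0.2 60;-0.28 0.1 -0.36 0 0 0.2 60;-0.28 0.1 -0.36 0 0 0.2 60"

```text
time_s: 40.65
eef_pos: [0.4264, -0.1846, 0.2141]
tool_rot: [-1.991, 2.43, -0.002]
wrist_force: [-0.0, -0.2, 0.3]
width: 0.0515
finger_force: 0.0
```

```bash
python3 - <<'E'
from h import *
stt()
for c in ['side','scene']:
  im,cal=look(c,c+'11.png');T=np.array(cal['world_from_camera'])
  for t in ['scraper','turner','tomato','garlic','board_clove','spoon']:print(c,t,find(t,c,T,2))
a=cv2.imread('pics/side11.png')[130:250,220:380];b=cv2.imread('pics/scene11.png')[210:330,230:390]
cv2.imwrite('pics/c11.png',np.hstack([cv2.resize(i,(400,300),interpolation=cv2.INTER_CUBIC) for i in (a,b)]))
E
```

```text
t 40.65 p [ 0.4264 -0.1846  0.2141] yang 168.6 z [ 0.001 -0.001 -1.   ] w 0.0515 F [-0.  -0.2  0.3] q [-0.55 -0.12 -0.14  1.54 -0.   -1.93]
side scraper []
side turner [(0.42, array([ 0.3981, -0.355 ,  0.0075]))]
side tomato []
side garlic [(0.55, array([0.3998, 0.0992, 0.0451])), (0.45, array([ 0.478 , -0.3605,  0.0088]))]
side board_clove [(0.79, array([0.4663, 0.2795, 0.0429])), (0.58, array([ 0.4792, -0.3618,  0.0155]))]
side spoon [(0.18, array([0.4616, 0.1722, 0.0511]))]
scene scraper [(0.19, array([0.4588, 0.26  , 0.0387]))]
scene turner []
scene tomato [(0.64, array([0.4555, 0.1435, 0.0484]))]
scene garlic [(0.51, array([0.3916, 0.0754, 0.0466]))]
scene board_clove [(0.45, array([0.4623, 0.2596, 0.0361]))]
scene spoon []
```

View pics/c11.png

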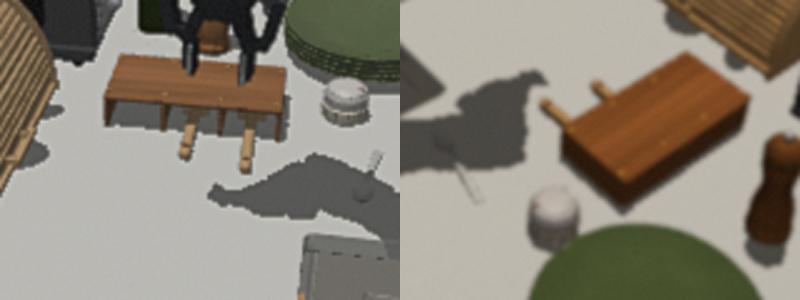

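Both handles stick out of their bays and both heads are under the cover. I check the handle ends numerically.

```bash
python3 - <<'E'
from h import *
for c,pts in [('side',{'S':(294,192),'T':(318.4,196)}),('scene',{'S':(308.8,244.4),'T':(287.2,250.4)})]:
    cal=robot.calibration(c)
    for n,(u,v) in pts.items(): print(c,n,ray(u,v,cal,.008).round(4))
    for n,p in {'S':(.478,-.303,.008),'T':(.3995,-.283,.008)}.items(): print('  exp',n,proj(p,cal).round(1))
# wooden pixels near expected ends, side view
im=cv2.imread('pics/side11.png');hsv=cv2.cvtColor(im,cv2.COLOR_BGR2HSV)
m=((hsv[:,:,1]>70)&(hsv[:,:,0]<28)).astype(np.uint8)
for n,(x0,x1) in {'S':(287,303),'T':(311,327)}.items():
    ys,xs=np.nonzero(m[176:205,x0:x1]);y=ys.max()+176;print(n,'lowest px',xs[ys==ys.max()].mean()+x0,y,ray(xs[ys==ys.max()].mean()+x0,y+.5,robot.calibration('side'),.003).round(4))
E
```

```text
side S [ 0.4752 -0.3027  0.008 ]
side T [ 0.3965 -0.2945  0.008 ]
  exp S [293.1 191.9]
  exp T [317.1 197.9]
scene S [ 0.4751 -0.3128  0.008 ]
scene T [ 0.3974 -0.2896  0.008 ]
  exp S [307.6 242.5]
  exp T [286.4 249. ]
S lowest px 294.0 193 [ 0.4749 -0.3016  0.003 ]
T lowest px 318.0 198 [ 0.3968 -0.2878  0.003 ]
```

```bash
python3 -c "
from bench import robot
print(robot.job_done())"
```

```text
the job is handed in; nothing more can be done
None
```

I handed the job in at about 41 s with garlic and tomato on the board and turner and scraper turned round, head first in their bays with the tips about 10 mm from the back wall; `job_done()` gave no verdict.

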